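Short spin on the bench centrifuge

ROBOT

A 6-joint arm with a two-finger parallel gripper is mounted at the origin on a cart in front of the work surface, level with it; the furniture and walls round the work are solid. World frame = base frame: x ahead of the robot, y to its left, z up, the work surface at z = 0. Lengths are in m, angles in rad, forces in N, time in s.
With the tool pointing down it reaches from about 0.35 to 1 m from the base axis. Payload 7.1 kg.
Tool frame: the origin (TCP) lies between the finger pads; the fingertips stand 22 mm ahead of it and the grasp point (between the pads) lies 3 mm ahead of it; x points along the fingers, y is the direction in which the jaws open and shut, and the axes are right-handed (so a half turn about x gives the same grasp; the last joint's range is limited). The gripper opens to 85 mm and grips with 20 to 120 N. Pads are 22 mm wide; open, the fingers measure 114 mm over their backs; the gripper's body (76 mm by 85 mm) begins 54 mm behind the grasp point. The pads swing forward as they close: fully open they stand 13 mm farther back than shut.
Start: joints at [1.29, 0.423, 1.63, -0, 1.089, -0.019], TCP at [0.162, 0.604, 0.253] pointing down, gripper open.
Joint ranges: [-3, 3], [-0.9, 2.11], [0.09, 2.58], [-1.31, 4.45], [0.11, 2.69], [-2.54, 2.54]. Speed limits (rad/s): [2.39, 2.39, 3.01, 3.14, 3.14, 3.14].

INTERFACE

Orientations are given as a rotation vector (axis times angle).
In Python, from rig import manip gives the robot as it stands. The module is installed in compiled form; this text tells all that it offers. Calls block until the motion is done:
- manip.move_to(position, orientation): joint-space move of the TCP to a pose.
- manip.servo_line(position, orientation=None, rate=0.15): straight line of the TCP; orientation=None keeps the orientation; rate is the mean speed in m/s.
- manip.set_joints(angles): joint-space move.
- manip.command_gripper(opening, f_grip=None): finger opening in m; f_grip is the grip in N (None keeps the last); returns when the fingers have stopped.
- manip.hold(seconds).
- manip.solve_ik(position, orientation): joint angles nearest the present ones, or None.
- manip.camera(name): name is "scene" or "top"; returns a dict with "image" (400x640x3 uint8, red, green, blue), "fx", "fy", "cx", "cy" (pixels), "k1" (the pictures are not rectified: a ray, as slopes to the right and down, at radius r is drawn at 1 + k1 r^2 times it, then the intrinsics apply), "cam_to_world" (4x4, takes a point from camera to world coordinates). Camera axes: x right, y down, z forward; pixel columns grow to the right and rows downward; lengths in m; the calibration is good to about 2 mm. A picture is of the moment at which its call begins. There is no depth.
A pose or a line that the arm cannot do raises manip.IKError and nothing moves.
- manip.sign_off(): hands the job in, once; it reports no verdict.
Readings, each from a call of its own:
- manip.get_time(): time.
- manip.get_joint_positions(): joint angles.
- manip.get_joint_vel(): joint speeds.
- manip.get_tau(): joint torques, N m.
- manip.get_position(): TCP position.
- manip.get_ee_rot(): TCP orientation.
- manip.get_contact_force(): force on the tool from outside, world axes, zero at the start.
- manip.get_torque(): the same for the moment, N m.
- manip.get_width(): finger opening in m.
Only numpy, scipy, OpenCV 4.12 (cv2) and the standard library are available. Lean on these libraries where they do the work, as an engineer would, in place of code of your own. Each camera call takes 0.05 s, during which the arm holds its last target.

TASK

Give the loaded samples a short spin in the small white bench centrifuge: push its lid fully shut, then tip the rocker switch on by pressing its raised end (the end nearer the front) all the way down, then press the long bar-shaped key fully down and keep it down - the program finishes while still holding that key. Never press the round or the square key, do not press the bar key before the lid is shut and the switch is on, and leave the marker pen, the vial and the bottle beside the machine where they are.

Things in the scene. Friction and masses are not known exactly. Their poses are not given: they have to be found in the camera images.
- centrifuge: Small white bench centrifuge, fixed, 290 mm deep (x), 215 mm wide (y); origin: centre of its underside, at worktop height; its -x is its front. Level front deck, 50 mm high, with four grey controls in a row along y, 100 mm before the origin, 48 mm apart, in an order that changes. Behind it a round bowl, 184 mm across (axis 43 mm behind the origin), under the lid; the shut lid's top is 96 mm high.
- lid (a joint): Round grey lid, 186 mm across, hinged at the back of the machine; radians, 0 = fully shut, grows as it opens upward (range 0 to 1.2). Starts open, 0.45 to 0.8. It stays where it is left (stiff friction hinge, 0.22 N m) and needs about 1 N at its front edge to push down.
- lid_hinge (a point): Middle of the lid's hinge line, which runs along the machine's y axis, 137 mm behind the machine's origin and 84 mm up. Does not move with the lid.
- lid_press (a point): Point on the lid's upper face, on its centre line, 170 mm from the hinge line and 10 mm above the lid's underside; moves with the lid. The lid is 187 mm from hinge line to its round front edge, and a flat tab there, 44 mm wide and 7 mm thick, reaches to 201 mm.
- rocker (a joint): Grey two-winged rocker switch, 48 mm long along the machine's x axis, 24 mm wide. Radians, 0 = off: the wing nearer the machine's front sticks up at 0.4 rad and the rear wing lies level. 0.4 = on: the front wing lies level and the rear wing sticks up. Stays where it is left; needs about 2 to 3 N at the end.
- rocker_end (a point): Point on the top face of the rocker's front wing, 18 mm from the pivot; moves with the rocker. When off it stands 63 mm, when fully on 56 mm above the worktop. The pivot is at the middle of the rocker.
- bar_key (a joint): Long bar-shaped grey push key, 44 mm long (machine x) by 16 mm wide; m, 0 = up, 0.005 = fully down (range end). Spring return: 1.8 N to start, 4.8 N fully down.
- bar_key_top (a point): Centre of the bar key's top face; 59 mm above the worktop when up, moves with the key.
- round_key (a joint): Round grey push key, 24 mm diameter, same travel and spring as the bar key. Not to be pressed.
- round_key_top (a point): Centre of the round key's top face, 59 mm above the worktop when up.
- square_key (a joint): Square grey push key, 22 mm by 22 mm, same travel and spring as the bar key. Not to be pressed.
- square_key_top (a point): Centre of the square key's top face, 59 mm above the worktop when up.
- loose_marker_centre (a point): Centre of a loose felt marker pen, 126 mm long, 14 mm thick, lying on the worktop left of the machine. Leave alone.
- vial_centre (a point): Centre (half-way up) of a loose standing screw-cap vial, 15 mm across, 50 mm high, left of the machine. Leave alone.
- amber_bottle_centre (a point): Centre (half-way up) of a loose amber bottle, 52 mm across, 105 mm high. Leave alone.

How it is judged:
By the outcome, as a careful person would: the job done as asked, in the order asked, and still so for the second after the job is handed in, while the arm keeps its last pose, push and grip.
It also fails if it takes over 45 s, if anything falls off the work surface, if the arm or the gripper's body presses on something with over 40 N, if the wrist force passes 120 N, or if a joint passes its speed limit or range.

## Working session

There is one attempt and no reset: what is moved stays moved. The work goes in short steps, each a Python script; the robot and the scene stay as the last script left them, time stands still between calls to the robot, and variables do not carry over. Pictures are saved under pics/ and viewed, and the job is handed in when it is done.

```bash
mkdir -p pics
python3 - <<'E'
from rig import manip
import cv2,pickle
for n in("scene","top"):
    c=manip.camera(n); pickle.dump(c,open(n+'.pkl','wb'))
    cv2.imwrite(f'pics/{n}0.png',c['image'][:,:,::-1])
    print(n,c['fx'],c['fy'],c['cx'],c['cy'],c['k1'],c['cam_to_world'])
print(manip.get_time(),manip.get_ee_rot())
E
```

```text
scene 473.5190480778496 473.5190480778496 315.91525791316855 197.29350264817725 -0.11737755197227775 [[-0.87603551 -0.22225099  0.42797931  0.19329085]
 [-0.48166698  0.35975076 -0.7991097   1.05433933]
 [ 0.02363704 -0.90619197 -0.4222054   0.53101187]
 [ 0.          0.          0.          1.        ]]
top 438.06995238346354 438.06995238346354 322.0943610327329 199.69388225690076 0.0070405701010742205 [[ 0.01493353 -0.98452946  0.17458157  0.45394698]
 [-0.99950943 -0.00989128  0.02971651  0.18544104]
 [-0.02752994 -0.1749397  -0.98419419  0.93307634]
 [ 0.          0.          0.          1.        ]]
0.1 [ 0.20448464  1.561218   -0.20663256]
```

View pics/scene0.png

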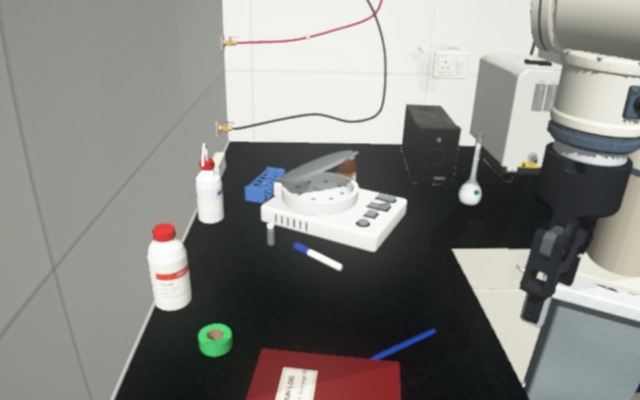

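View pics/top0.png

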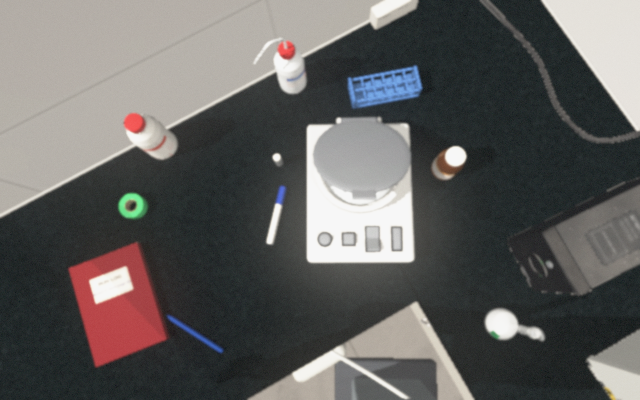

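Run:
```python
import cv2
a=cv2.imread('pics/top0.png')[110:275,290:425]
cv2.imwrite('pics/tc.png',cv2.resize(a,None,fx=3.6,fy=3.6,interpolation=cv2.INTER_CUBIC)) 
a=cv2.imread('pics/top0.png')[220:270,300:420]
cv2.imwrite('pics/tk.png',cv2.resize(a,None,fx=6,fy=6,interpolation=cv2.INTER_CUBIC)) 
a=cv2.imread('pics/scene0.png')[140:255,250:415]
cv2.imwrite('pics/sc.png',cv2.resize(a,None,fx=4.8,fy=4.8,interpolation=cv2.INTER_CUBIC))
```

```text
(no output)
```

View pics/tc.png

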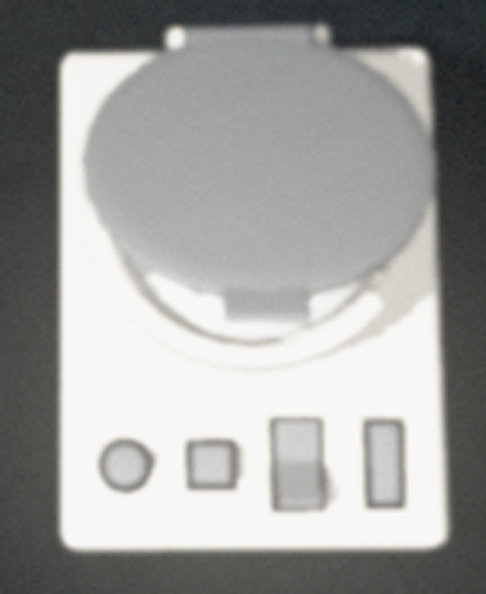

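View pics/tk.png

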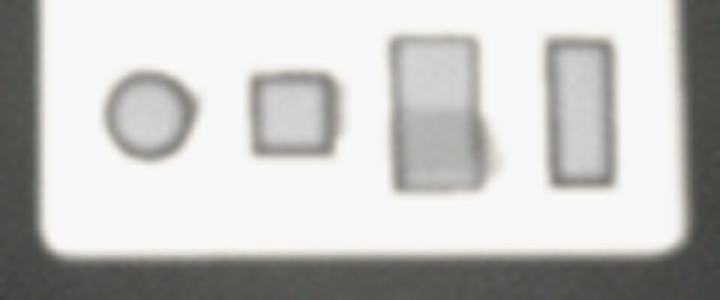

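View pics/sc.png

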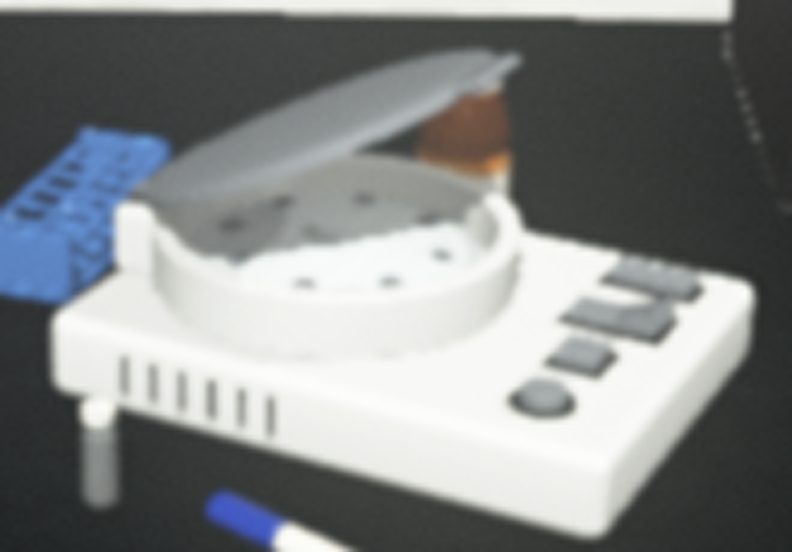

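The top view shows the row, left to right: round (325,239), square (348.5,238.5), rocker (372,238), bar (396,238). The lid tab tip is at about (364,199). Next I'll convert these to positions.

```bash
cat > h.py <<'E'
import numpy as np,pickle,cv2
from scipy.optimize import least_squares
def ray(c,u,v):
    xd=np.array([(u-c['cx'])/c['fx'],(v-c['cy'])/c['fy']]); s=xd.copy()
    for _ in range(20): s=xd/(1+c['k1']*(s@s))
    T=c['cam_to_world']; return T[:3,3],T[:3,:3]@np.r_[s,1]
def atz(c,u,v,z):
    o,d=ray(c,u,v); return o+d*(z-o[2])/d[2]
def proj(c,p):
    T=c['cam_to_world']; q=T[:3,:3].T@(np.asarray(p,float)-T[:3,3]); s=q[:2]/q[2]; s=s*(1+c['k1']*(s@s))
    return np.array([c['fx']*s[0]+c['cx'],c['fy']*s[1]+c['cy']])
E
python3 - <<'E'
from h import *
t=pickle.load(open('top.pkl','rb'));s=pickle.load(open('scene.pkl','rb'))
f=lambda u,v,k,x0,y0:(x0+(u+.5)/k-.5,y0+(v+.5)/k-.5)
T=lambda u,v:f(u,v,6,300,220); S=lambda u,v:f(u,v,4.8,250,140); C=lambda u,v:f(u,v,3.6,290,110)
# machine frame pts
obs=[(t,T(150,114),(-.1,.072,.059)),(t,T(293,113),(-.1,.024,.059)),(t,T(580,112),(-.1,-.072,.059))]
obsS=[(s,S(543,397),(-.1,.072,.059)),(s,S(582,355),(-.1,.024,.059))]
def mp(p,q): 
    c_,s_=np.cos(p[2]),np.sin(p[2]); return [p[0]+c_*q[0]-s_*q[1],p[1]+s_*q[0]+c_*q[1],q[2]]
def lid(a,r,h,y=0): return (.137-r*np.cos(a)-h*np.sin(a)*1, y, .084+r*np.sin(a)+h*np.cos(a))
for name,O in(("top",obs),("both",obs+obsS)):
    r=least_squares(lambda p:np.concatenate([proj(c,mp(p,q))-uv for c,uv,q in O]),[.6,.1,0])
    print(name,r.x,r.fun.reshape(-1,2).round(1).tolist())
    p=r.x
    for q in [(-.145,.1075,.05),(-.145,-.1075,.05),(.145,.1075,.05),(.145,-.1075,.05)]:
        uv=proj(t,mp(p,q)); print('corner tc',((uv-[290,110]+.5)*3.6-.5).round(), 'sc',((proj(s,mp(p,q))-[250,140]+.5)*4.8-.5).round())
    for a in np.arange(.4,.85,.05):
        q=lid(a,.201,.002); uv=proj(t,mp(p,q)); us=proj(s,mp(p,q)); print(round(a,2),((uv-[290,110]+.5)*3.6-.5).round(),((us-[250,140]+.5)*4.8-.5).round())
E
```

```text
top [0.63149859 0.13613889 0.01730818] [[-0.4, -0.0], [-0.1, 0.0], [0.5, -0.0]]
corner tc [ 61. 547.] sc [608. 459.]
corner tc [450. 546.] sc [761. 278.]
corner tc [63. 49.] sc [ 47. 310.]
corner tc [431.  44.] sc [263. 166.]
0.4 [265. 341.] [518.  95.]
0.45 [266. 330.] [511.  75.]
0.5 [267. 318.] [503.  55.]
0.55 [268. 304.] [495.  36.]
0.6 [269. 290.] [485.  16.]
0.65 [270. 274.] [474.  -2.]
0.7 [271. 258.] [463. -21.]
0.75 [272. 240.] [451. -38.]
0.8 [273. 222.] [438. -56.]
both [0.63124457 0.1378029  0.02010946] [[-1.1, 0.2], [-0.8, 0.2], [-0.2, -0.0], [0.4, -2.6], [0.5, -2.5]]
corner tc [ 59. 548.] sc [608. 461.]
corner tc [448. 546.] sc [760. 279.]
corner tc [60. 50.] sc [ 45. 312.]
corner tc [427.  44.] sc [261. 167.]
0.4 [262. 342.] [517.  96.]
0.45 [263. 330.] [510.  76.]
0.5 [264. 318.] [502.  56.]
0.55 [265. 305.] [494.  37.]
0.6 [266. 290.] [484.  17.]
0.65 [267. 275.] [473.  -1.]
0.7 [268. 258.] [462. -20.]
0.75 [268. 241.] [450. -38.]
0.8 [269. 222.] [437. -55.]
```

Fitted machine pose: (0.6315, 0.136), yaw about 0.017. The lid is open at about 0.48 and the predicted corners match the picture. I'll close the gripper, line the jaws up along x, and move above the lid.

```bash
cat >> h.py <<'E'
from scipy.spatial.transform import Rotation as Ro
P=(.6315,.1365,.0173)
def W(x,y,z):
    c,s=np.cos(P[2]),np.sin(P[2]); return np.array([P[0]+c*x-s*y,P[1]+s*x+c*y,z])
def ori(sg):
    y=sg*np.array([np.cos(P[2]),np.sin(P[2]),0]); x=np.array([0,0,-1.]); return Ro.from_matrix(np.c_[x,y,np.cross(x,y)]).as_rotvec()
TIP=.022
E
python3 - <<'E'
from h import *
from rig import manip
manip.command_gripper(0.0,40)
for sg in(1,-1): print(sg,manip.solve_ik(W(-.015,0,.215+TIP),ori(sg)))
sg=min((1,-1),key=lambda g:np.inf if (q:=manip.solve_ik(W(-.015,0,.215+TIP),ori(g))) is None else abs(q[5]))
print(sg); open('sg','w').write(str(sg))
manip.move_to(W(-.015,0,.215+TIP),ori(sg))
print(manip.get_time(),manip.get_position()-W(-.015,0,.215+TIP),manip.get_contact_force(),manip.get_width())
for n in("scene","top"):
    c=manip.camera(n); pickle.dump(c,open(n+'1.pkl','wb'))
    cv2.imwrite(f'pics/{n}1.png',c['image'][:,:,::-1])
a=cv2.imread('pics/scene1.png')[100:255,210:415]
cv2.imwrite('pics/sc1.png',cv2.resize(a,None,fx=3.8,fy=3.8,interpolation=cv2.INTER_CUBIC))
E
```

```text
1 [0.19864509 0.45036589 1.62783103 0.         1.06339573 0.18134509]
-1 None
1
3.1917 [-2.14295531e-04  9.36381901e-04  3.79786807e-05] [ 0.90977794  1.20903749 -0.26060919] 9.992896029468193e-05
```

View pics/sc1.png

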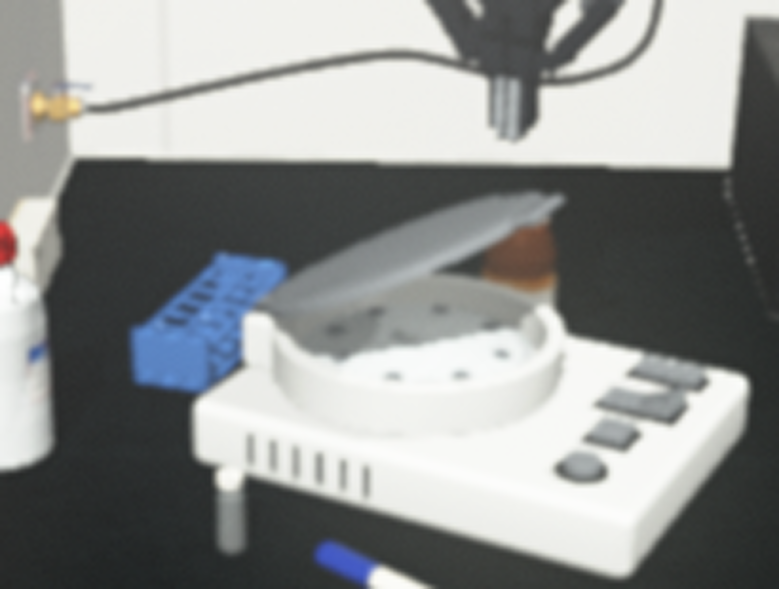

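View pics/top1.png

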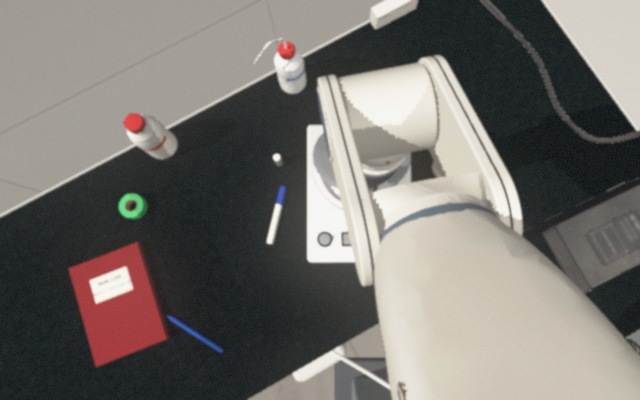

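In the scene crop the closed fingertips (510,137) are above the lid, and its front edge is near (560,200). Now I'll push the lid down in steps along its arc.

Run:
```python
from h import *
from rig import manip
manip.hold(.2); f0=manip.get_contact_force(); print(f0)
log=[]
pts=[(-.018,.175),(-.025,.14),(-.031,.112),(-.033,.104),(-.033,.100),(-.033,.098),(-.033,.096),(-.033,.094),(-.033,.092),(-.033,.090),(-.033,.088)]
for x,z in pts:
    manip.servo_line(W(x,0,z+TIP),rate=.06 if z>.1 else .02)
    f=manip.get_contact_force()-f0; print(z,(manip.get_position()[2]-TIP).round(4),f.round(2),round(manip.get_time(),2))
    if f[2]>12: break
c=manip.camera("scene"); cv2.imwrite('pics/s2.png',c['image'][:,:,::-1])
a=cv2.imread('pics/s2.png')[100:255,210:415]
cv2.imwrite('pics/sc2.png',cv2.resize(a,None,fx=3.8,fy=3.8,interpolation=cv2.INTER_CUBIC))
```

```text
[-0.35453947 -0.40198409 -0.38926803]
0.175 0.1752 [-0.65 -0.79 -0.09] 4.31
0.14 0.14 [ 1.15 -0.68  0.21] 5.05
0.112 0.1117 [ 0.74  0.51 -0.25] 5.67
0.104 0.1036 [-0.11  0.18  0.13] 5.96
0.1 0.0999 [0.59 0.94 0.48] 6.31
0.098 0.0979 [0.18 0.55 1.2 ] 6.56
0.096 0.0958 [0.35 0.54 0.84] 6.81
0.094 0.0942 [0.3  0.75 2.9 ] 7.06
0.092 0.0938 [-5.16 -0.65 17.47] 7.31
```

View pics/sc2.png

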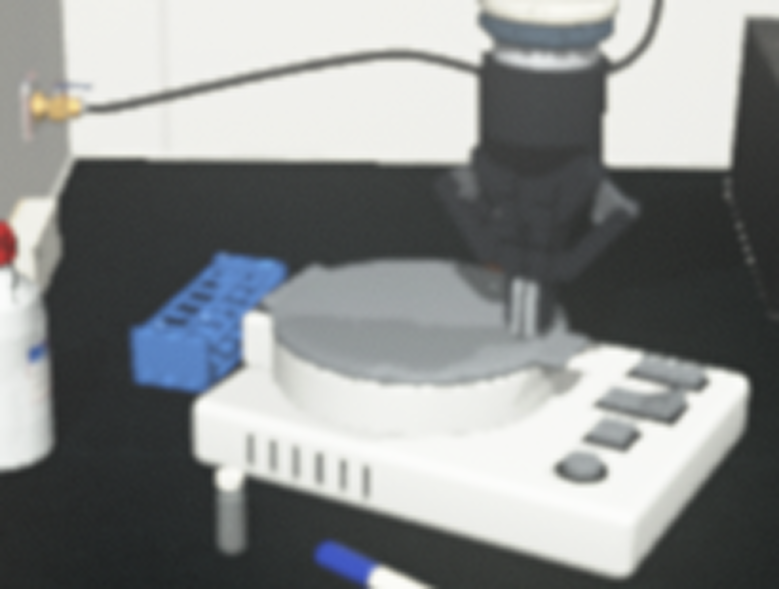

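The lid looks shut and lies flat on the bowl, and a hard stop showed at z=0.094 with 17 N. Next is the rocker's front wing.

Run:
```python
from h import *
from rig import manip
manip.servo_line(W(-.035,0,.115+TIP),rate=.08)
manip.servo_line(W(-.121,-.024,.09+TIP),rate=.12)
manip.hold(.2); f0=manip.get_contact_force(); print(f0)
for z in [.070,.066,.063,.060,.058,.056,.0545,.053,.052,.051]:
    manip.servo_line(W(-.121,-.024,z+TIP),rate=.03)
    f=manip.get_contact_force()-f0; print(z,(manip.get_position()[2]-TIP).round(4),f.round(2),round(manip.get_time(),2))
    if f[2]>14: break
manip.hold(.15)
print(manip.get_contact_force()-f0)
manip.servo_line(W(-.121,-.024,.085+TIP),rate=.1)
c=manip.camera("scene"); cv2.imwrite('pics/s3.png',c['image'][:,:,::-1])
a=cv2.imread('pics/s3.png')[140:255,290:415]
cv2.imwrite('pics/sc3.png',cv2.resize(a,None,fx=5.2,fy=5.2,interpolation=cv2.INTER_CUBIC))
```

```text
[ 0.27635319 -0.71742373 -0.81370308]
0.07 0.07 [-0.18  0.81  0.72] 9.74
0.066 0.0659 [-0.24 -0.18  0.38] 10.03
0.063 0.0629 [-0.45  0.91  1.17] 10.28
0.06 0.0598 [-0.73  0.27  0.02] 10.53
0.058 0.0578 [0.08 0.96 1.13] 10.78
0.056 0.0561 [-1.13  0.62  3.57] 11.03
0.0545 0.0557 [-5.36  0.16 18.29] 11.28
[-4.59920939  0.58088731 18.95400691]
```

View pics/sc3.png

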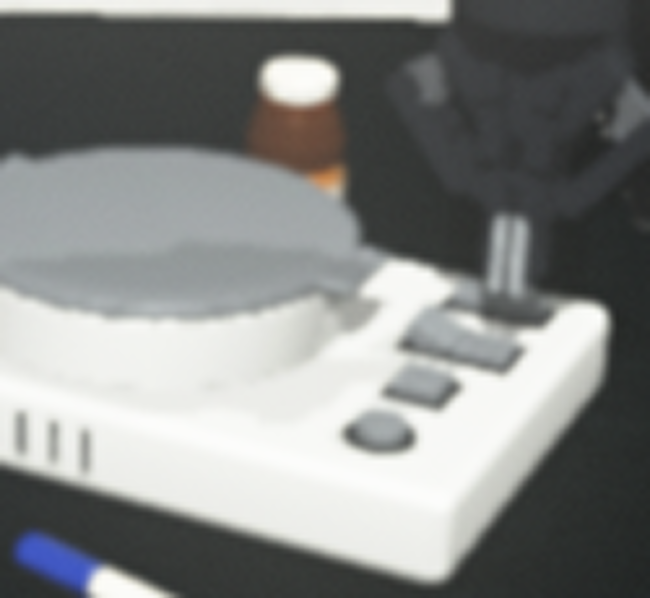

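The rocker is on: in the crop its rear wing stands up at about (430,325), the front wing lies level, and it hit a hard stop at 0.0557. Now the bar key.

Run:
```python
from h import *
from rig import manip
manip.servo_line(W(-.102,-.072,.085+TIP),rate=.1)
manip.hold(.2); f0=manip.get_contact_force(); print(f0)
for z in [.066,.061,.059,.057,.055,.054,.053,.052,.051]:
    manip.servo_line(W(-.102,-.072,z+TIP),rate=.03)
    f=manip.get_contact_force()-f0; print(z,(manip.get_position()[2]-TIP).round(4),f.round(2),round(manip.get_time(),2))
    if f[2]>14: break
manip.hold(.3)
print((manip.get_position()[2]-TIP),manip.get_contact_force()-f0)
for n in("scene","top"):
    c=manip.camera(n)
    cv2.imwrite(f'pics/{n}4.png',c['image'][:,:,::-1])
a=cv2.imread('pics/scene4.png')[140:255,250:415]
cv2.imwrite('pics/sc4.png',cv2.resize(a,None,fx=4.8,fy=4.8,interpolation=cv2.INTER_CUBIC))
```

```text
[0.15515127 0.09286063 0.35813288]
0.066 0.066 [ 0.83  0.07 -0.51] 13.58
0.061 0.0608 [ 0.5  -0.38 -0.35] 13.9
0.059 0.0591 [0.14 0.05 1.6 ] 14.15
0.057 0.0571 [ 0.24 -0.09  1.41] 14.4
0.055 0.0551 [0.12 0.3  4.58] 14.65
0.054 0.0541 [ 0.56 -0.14  4.62] 14.9
0.053 0.0539 [-2.3  -0.08 13.81] 15.15
0.052 0.0537 [-4.47 -1.02 23.64] 15.4
0.05374043929124057 [-5.48670959 -0.21340362 24.08190158]
```

View pics/sc4.png

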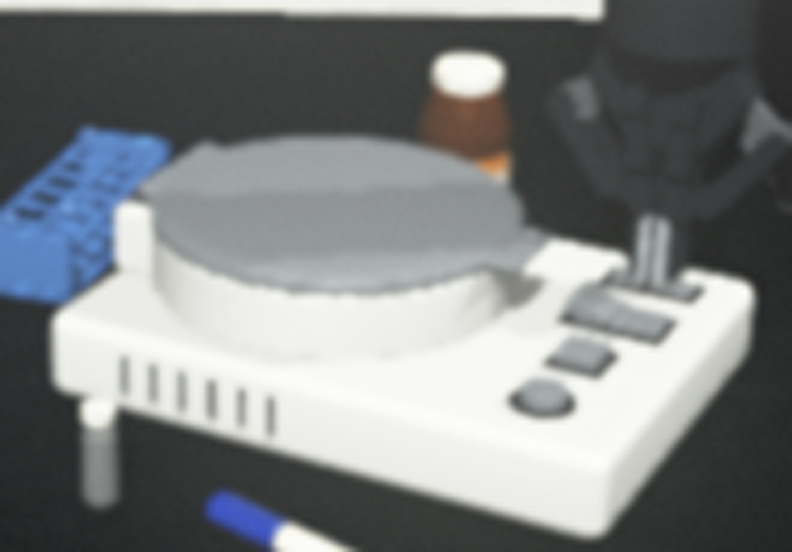

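View pics/top4.png

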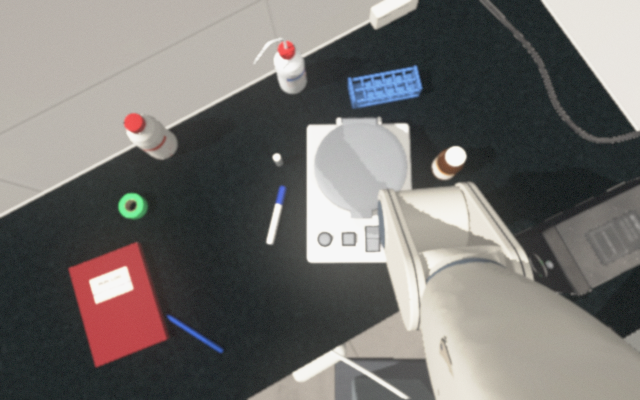

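The last views show the lid flat, the rocker's rear wing up, and the fingertip on the bar key at its end stop (z=0.0537). The marker, vial and bottle are at their starting pixels.

```bash
python3 -c "
from rig import manip
print(manip.get_contact_force(),manip.get_time());manip.sign_off()"
```

```text
[-5.04045116  0.05437944 23.9946109 ] 15.8
the job is handed in; nothing more can be done
```

I shut the lid, switched the rocker on, then pressed the bar key fully down. I handed the job in at 15.8 s with the arm still holding the key.

- **Lid:** it met a hard stop at 94 mm with about 17 N, and the pictures show it lying flat on the bowl.
- **Rocker:** the front wing stopped at 55.7 mm with about 18 N. In the picture its rear wing stands up and the front wing lies level.
- **Bar key:** it began to resist at about 59 mm and stopped at 53.7 mm, which is its full travel. It was held there with a steady 24 N.
- **Left alone:** the round and square keys were never approached. The marker, vial and bottle look unmoved in both camera views.

One check was slightly off: the two key centres I read in the scene camera sat about 2.5 px lower than my fit predicted. I used the top-camera fit, and every contact height then agreed with the given dimensions to within about 0.3 mm.

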